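# Close the tool trough with its hook-under cover

## Task

Close the steel tool trough: draw the wooden cover out of its cubby by the brass tongue end that sticks out, lay it flat on the tiles with its handle up and let go. Then take it by its handle, hook the brass tongue under the trough's red lip with the other end raised, and gently swing that end down, without letting it drop, until the cover lies level and fully home in the trough. Let go and leave the jug, bowl, cup, scraper and rib where they are.

Things in the scene. Friction and masses are not known exactly. Their poses are not given: they have to be found in the camera images.
- trough: Fixed open steel trough, 188 mm long (x) x 72 wide (y), red lip over its -x end (robot side). Origin: centre of its underside on the bench, z up. Pocket for the cover: x -88 to 88, y -30 to 30. Cover rests on ledges 26 mm up (x -88 to -60, x 73 to 88), an open well between. Side and +x walls, 6 thick, rise to 38, flush with the seated panel's top. Seated, the cover's axes lie along the trough's.
- lip_edge (a point): Middle of the red lip's free lower edge, trough (-68, 0, 42) mm. The lip covers trough x -94 to -68, underside 42, top 47 above the bench, so 16 mm clear above the ledge; closed by side cheeks (inner faces y -30 and 30) and an end wall at x -88. A flat cover cannot get under it past the 38 wall: tilt it 8 to 15 degrees, tongue down (at most 18 under the lip).
- far_ledge (a point): Middle of the far edge of the ledge for the tail, at the foot of the +x wall: trough (88, 0, 26) mm.
- cover: Loose wooden cover, 170 mm long (x) x 52 wide (y), panel 12 thick, about 0.2 kg (varies). Origin: centre of its underside; x runs from tongue to tail, z up through the handle. The 30 mm at its -x end is a brass tongue, 52 wide, 8 thick, level with the underside. It starts handle up on the cubby's floor, tongue end sticking 60 to 72 mm out of the opening, handle under the roof.
- handle (a point): Middle of the top of the cover's dark handle bar, cover (30, 0, 46) mm. The bar stands on the panel: 70 mm long (cover x -5 to 65), 18 wide (y -9 to 9), from 12 to 46 above the underside.
- tongue_tip (a point): Middle of the lower edge of the cover's tongue end (cover x -85, y 0, z 0).
- tail_end (a point): Middle of the lower edge of the cover's other end (cover x +85, y 0, z 0).
- cubby: Fixed green wooden sleeve, 130 mm deep (x) x 92 wide (y) x 74 high, open at its -x face (local x -65), which looks roughly to the robot's right (-y). Origin: centre of its underside on the bench. Floor 10 thick; clear inside 80 wide, 10 to 66 above the bench; roof 66 to 74, back wall x 59 to 65. The bench is free for about 250 mm before the opening.
- jug: Bystander: blue plastic jug, 100 across, 150 high, with a side handle. Origin: centre of its underside.
- bowl: Bystander: ochre bowl, 130 across, 55 high. Origin: centre of its underside.
- cup: Bystander: blue ceramic cup, 76 across, 75 high. Origin: centre of its underside.
- scraper: Bystander: flat steel scraper 100 x 55 with a wooden back 10 high. Origin: centre of its underside.
- rib: Bystander: flat wooden rib 116 x 42 x 8, rounded at one end. Origin: underside, 47 from its straight end.
Mind the look-alikes: they are no part of the job. There is more than one size of the cover; the job needs the largest. Of the things shaped like the trough, the steel one is meant.

How it is judged:
By the outcome, as a careful person would: the job done as asked, in the order asked, and still so for the second after the job is handed in, with the robot touching nothing.
It also fails if it takes over 59 s, if anything falls off the work surface, if the arm or the gripper's body presses on something with over 40 N, if the wrist force passes 120 N, or if a joint passes its speed limit or range.

## Robot

A 7-joint arm with a two-finger parallel gripper is mounted at the origin on the work surface. World frame = base frame: x ahead of the robot, y to its left, z up, the work surface at z = 0. Lengths are in m, angles in rad, forces in N, time in s.
With the tool pointing down it reaches from about 0.4 to 0.85 m from the base axis. Payload 4.5 kg.
Tool frame: the origin (TCP) lies midway between the tips of the shut fingers; the grasp point (between the pads) lies 19 mm behind it; z points along the fingers, y is the direction in which the jaws open and shut (so a half turn about z gives the same grasp; the last joint's range is limited). The gripper opens to 88 mm and grips with 3 to 60 N. Pads are 18 mm wide; open, the fingers measure 123 mm over their backs; the gripper's body (75 mm by 187 mm) begins 45 mm behind the grasp point.
Start: joints at [-1.236, 0.689, -0.195, 1.565, 0.157, 0.902, -0.215], TCP at [0.185, 0.597, 0.239] pointing down, gripper open.
Joint ranges: [-3.01, 3.01], [-0.46, 2.08], [-1.47, 1.51], [0.13, 2.56], [-1, 4.14], [0.04, 2.09], [-2.66, 2.66]. Speed limits (rad/s): [2.57, 2.57, 3.14, 3.14, 3.14, 3.14, 3.14].

## Interface

Orientations are given as a unit quaternion [x, y, z, w].
In Python, from plant import get_state, snapshot, finish_job, regions_of gives the robot as it stands.
- The arm moves only by the tool send_rows, never from a script. Its argument "series" is a list of rows, each an object of numbers: "grip": the opening, from 0 (shut) to 1 (fully open); "dx", "dy", "dz": the shift along the tool's x, y, z in mm; "turn": the turn about the tool's z in rad. A call has 1 to 20 rows; each row shifts and turns the commanded pose from where the row before left it, along the tool's axes as they then stand; what a row does not reach is not made up. A row lasts 1/10 s, in which the tool goes at most 50 mm and 8.59 degrees, less where a joint would pass 70% of its speed; a pose out of reach is approached as far as the arm can. A call is refused whole if a number of a shift passes 50 or a number of a turn 0.15, either way. A call with a gripper value outside its range is refused whole. The fingers move at their own pace and stop on an object; "force" is the grip in N (left out, the last holds). Time passes only in rows, so rows that do not move let the fingers close. It gives the time, the measured TCP pose, the force and the opening at its end, in the units of the state.
- get_state(): the state, without advancing time (a new reading comes with each control period).
- snapshot(name): name is "scene" or "top"; returns a dict with "img" (400x640x3 uint8, red, green, blue), "depth" (400x640 float32, m along the optical axis (not along the pixel's ray), 0 where there is no reading), "fov_y" (degrees; the focal length in pixels is half the picture's height over the tangent of half this angle, whatever the lens; pixels are square), "cx", "cy" (the principal point, pixels), "R" (3x3) and "t" (3): a world point X has camera coordinates R X + t. Camera axes: x right, y down, z forward; pixel columns grow to the right and rows downward; lengths in m; the calibration is good to about 2 mm. A picture is of the moment at which its call begins.
- finish_job(): hands the job in, once; it reports no verdict.
Trained networks look in a picture, given as the dict that the camera call returned (one of the last four; its "shot" number tells which), for a name from the list of things; names that differ only in an ending like _2 or _b are one class to them, and where a whole thing is asked for, a point or a joint stands for the part that bears it (a point fixed in the world has none). Each returns a list of dicts, best first, with "score" (0 to 1); they miss things now and then, are a little off and sometimes report something else, mostly with a low value. They report only what shows in the picture. A call takes as long as a camera call. They do not tell look-alikes from the thing itself.
- regions_of(picture, target): "pixels" (400x640 bool, what is visible of it) and "extent" ([left, top, right, bottom] in pixels, round what is visible of it).
The state is a dict: "clock": time; "q": joint angles; "qd": joint speeds; "joint_torque": joint torques, N m; "tool_pos": TCP position; "eef_rot": TCP orientation; "contact_force": force on the tool from outside, world axes, zero at the start; "moment": the same for the moment, N m; "opening": opening from 0.0 (shut) to 1.0 (fully open).
Only numpy, scipy, OpenCV 4.12 (cv2) and the standard library are available. Lean on these libraries where they do the work, as an engineer would, in place of code of your own. Each camera call takes 0.05 s, during which the arm holds its last target.

## Working session

There is one attempt and no reset: what is moved stays moved. The work goes in short steps, Python scripts to look and compute and a tool call to move; the robot and the scene stay as the last step left them, time stands still between calls to the robot, and variables do not carry over. Pictures are saved under pics/ and viewed, and the job is handed in when it is done.

Besides the shell and the picture viewer there is one more tool, called after ">>>" as name([rows], argument=value, ...), one row to a line, values as JSON. send_rows: Moves the arm, as the interface text tells. Its arguments: {"type":"object","properties":{"series":{"type":"array","items":{"type":"object","properties":{"grip":{"type":"number"},"dx":{"type":"number"},"dy":{"type":"number"},"dz":{"type":"number"},"turn":{"type":"number"}}}},"force":{"type":"number"}},"required":["series"]}

```bash
ls; mkdir -p pics
cat > h.py <<'E'
import numpy as np, cv2
from plant import *
def save(p,name,crop=None,scale=1):
    im=p["img"][:,:,::-1].copy()
    if crop: l,t,r,b=crop; im=im[t:b,l:r]
    if scale!=1: im=cv2.resize(im,None,fx=scale,fy=scale,interpolation=cv2.INTER_CUBIC)
    cv2.imwrite("pics/"+name+".png",im)
def cloud(p):
    d=p["depth"];f=200/np.tan(np.radians(p["fov_y"])/2)
    v,u=np.mgrid[0:400,0:640]
    X=np.stack([(u-p["cx"])/f*d,(v-p["cy"])/f*d,d],-1)
    W=(X-np.array(p["t"]))@np.array(p["R"])
    W[d==0]=np.nan
    return W
def proj(p,X):
    f=200/np.tan(np.radians(p["fov_y"])/2)
    c=np.array(X)@np.array(p["R"]).T+np.array(p["t"])
    return np.stack([c[...,0]/c[...,2]*f+p["cx"],c[...,1]/c[...,2]*f+p["cy"]],-1)
E
python3 - <<'E'
from h import *
import pickle
s=get_state();print(s)
for n in("scene","top"):
    p=snapshot(n);save(p,n+"0");pickle.dump(p,open(n+"0.pkl","wb"))
    print(n,p["fov_y"],p["cx"],p["cy"],p["t"],p["R"],p.keys())
    for t in("trough","cover","cubby","handle","jug","bowl","cup","scraper","rib"):
        for r in regions_of(p,t):print(t,round(r["score"],2),r["extent"],r["pixels"].sum())
E
```

```text
pics
{'clock': 0.0, 'q': array([-1.23618363,  0.68997641, -0.19450419,  1.56635345,  0.15729895,
        0.90251456, -0.21510568]), 'qd': array([-1.21484180e-03, -1.39205935e-03,  7.71808739e-05, -9.03602074e-04,
        8.53077243e-04, -1.31044151e-04,  1.00754054e-03]), 'joint_torque': array([-2.40352820e-04, -5.27568233e+01, -1.26753587e+00, -1.53427863e+01,
       -5.27887791e-02,  6.57518831e-03,  1.75210589e-04]), 'tool_pos': array([0.18504855, 0.59630325, 0.23791201]), 'eef_rot': array([ 1.49804405e-01,  9.88715214e-01, -9.27839828e-04, -6.77388637e-05]), 'contact_force': array([-0.47774945,  0.24520011, -0.21305742]), 'moment': array([ 0.04842295,  0.02622915, -0.00382689]), 'opening': 1.0023925605542445}
scene 52.53486711423977 322.888296564503 200.41078105517568 [-0.28098974 -0.32283332  1.61303647] [[ 0.46021254  0.88778358  0.00668782]
 [ 0.69128523 -0.35360397 -0.63014995]
 [-0.55707194  0.29462611 -0.77644466]] dict_keys(['img', 'depth', 'fov_y', 'cx', 'cy', 'R', 't', 'shot'])
trough 0.77 [246.7, 200.5, 297.9, 256.7] 1532
trough 0.73 [193.9, 157.7, 239.9, 207.1] 1198
co
[... 848 characters left out ...]
, 'fov_y', 'cx', 'cy', 'R', 't', 'shot'])
trough 0.8 [350.2, 178.0, 382.4, 241.8] 1374
trough 0.72 [380.9, 258.5, 418.8, 323.7] 1537
cover 0.94 [216.1, 230.6, 251.8, 241.4] 387
cover 0.94 [179.4, 235.2, 193.5, 276.6] 390
cubby 0.67 [170.5, 175.4, 220.1, 210.3] 1436
handle 0.8 [211.0, 183.2, 235.8, 202.2] 381
handle 0.8 [216.9, 226.5, 254.0, 238.2] 359
handle 0.57 [180.1, 239.3, 192.0, 271.8] 352
jug 0.9 [332.5, 108.5, 368.9, 151.9] 1043
bowl 0.82 [270.6, 120.3, 313.2, 155.3] 1138
bowl 0.57 [350.2, 177.9, 381.9, 240.2] 1418
cup 0.89 [428.5, 149.1, 454.9, 173.0] 514
cup 0.25 [297.8, 249.6, 330.7, 269.7] 539
scraper 0.62 [299.3, 251.2, 330.1, 270.4] 535
rib 0.96 [447.6, 200.2, 466.9, 228.2] 368
```

View pics/scene0.png

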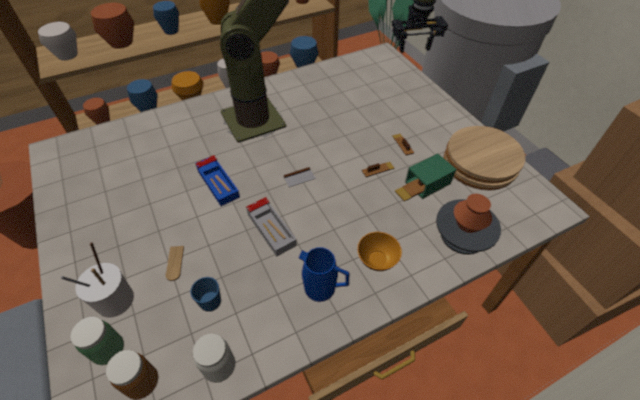

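View pics/top0.png

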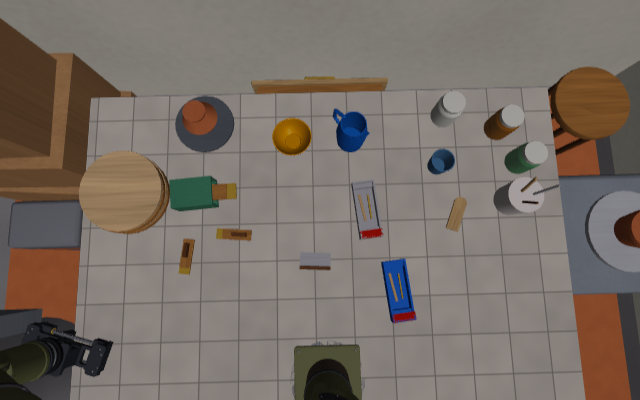

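Run:
```python
from h import *
import pickle
p=pickle.load(open("top0.pkl","rb"));save(p,"topA",(160,160,290,290),5.5)
p=pickle.load(open("top0.pkl","rb"));save(p,"topB",(330,160,440,340),3.3)
p=pickle.load(open("scene0.pkl","rb"));save(p,"scA",(180,120,470,270),2.7)
```

```text
(no output)
```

View pics/topA.png

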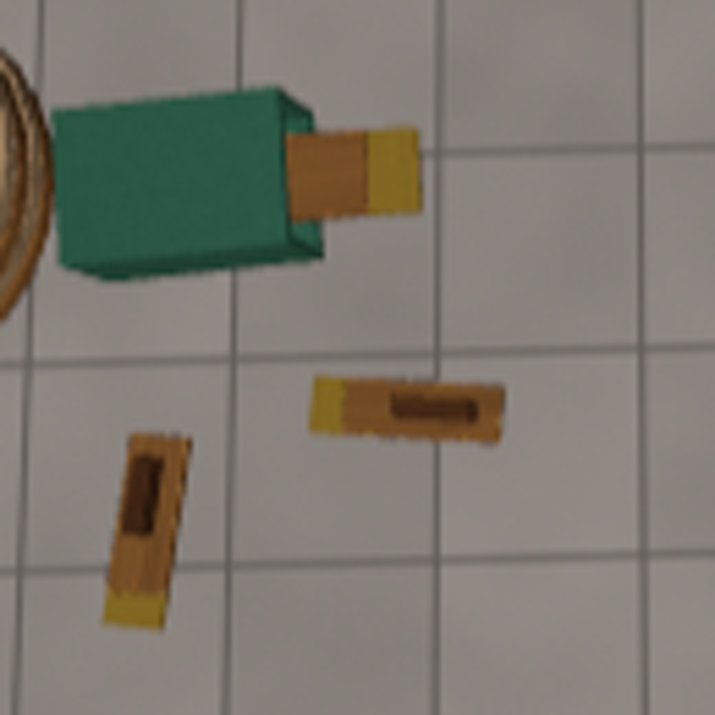

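View pics/topB.png

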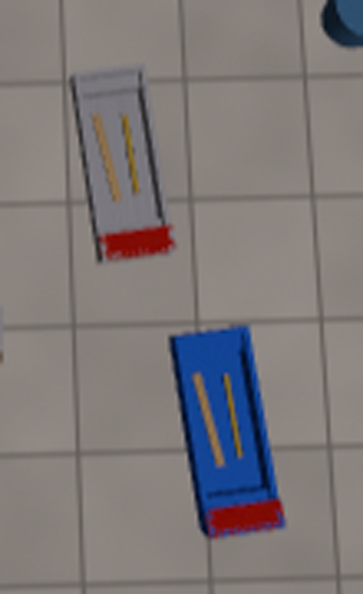

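View pics/scA.png

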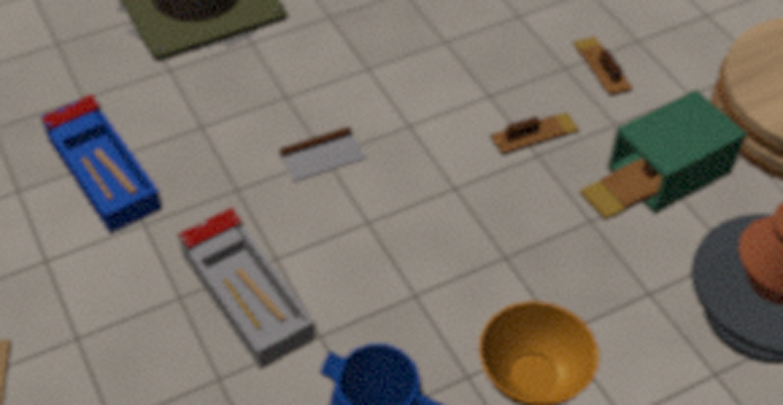

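Candidates: covers at top px (235,235), (187,256) and the one in the cubby (220,192). The cubby one is the widest and matches the description, and its protruding part is visible. Troughs are steel at (367,210) and blue at (400,290); the steel one is meant. Next I'll measure poses.

Run:
```python
from h import *
import pickle
for n in("top","scene"):
    p=pickle.load(open(n+"0.pkl","rb"));W=cloud(p);I=p["img"].astype(int)
    def rect(mask,name):
        P=W[mask];P=P[np.isfinite(P).all(1)]
        r=cv2.minAreaRect((P[:,:2]*1000).astype(np.float32))
        print(n,name,len(P),"c",np.round(r[0],1),"size",np.round(r[1],1),"ang",round(r[2],2),"zmed",np.round(np.percentile(P[:,2],[5,50,95])*1000,1))
        return P
    def box(l,t,r,b):
        m=np.zeros((400,640),bool);m[t:b,l:r]=1;return m
    z=W[...,2]*1000
    R_,G,B=I[...,0],I[...,1],I[...,2]
    print("tile z",np.nanmedian(z[(box(250,160,340,240))]))
    bt=box(340,170,392,250) if n=="top" else box(240,190,300,262)
    rect(bt&(z>30)&(z<60),"trough tops")
    red=bt&(R_>110)&(G<60)&(B<60); rect(red,"lip red")
    bc=box(160,165,245,220) if n=="top" else box(385,145,465,210)
    green=bc&(G>R_+15)&(G>B+5); rect(green&(z>65)&(z<85),"cubby roof")
    cov=bc&(R_>B+40); P=rect(cov&(z>8)&(z<32),"cover part")
    brass=cov&(G>0.68*R_)&(z>5)&(z<30);rect(brass,"brass")
    for t in("jug","bowl","cup","scraper","rib"):
        rs=regions_of(p,t) if 0 else []
    bj=box(325,100,372,156) if n=="top" else box(296,246,349,300)
    rect(bj&(z>20)&(z<170)&(B>R_+30),"jug")
```

```text
tile z -0.531338639547777
top trough tops 454 c [ 530.1 -143.3] size [188.6  72.5] ang 6.27 zmed [32.7 39.7 49.1]
top lip red 141 c [ 447.7 -150.1] size [23.2 65.7] ang 6.41 zmed [43.  46.5 49.7]
top cubby roof 1195 c [592.3 414.7] size [ 90.4 131.1] ang 4.94 zmed [69.5 73.3 77. ]
top cover part 464 c [587.9 407.7] size [247.4 146. ] ang 86.83 zmed [11.9 19.7 26. ]
top brass 215 c [603.  413.8] size [ 92.2 258. ] ang 10.54 zmed [12.9 18.1 25.5]
top jug 899 c [780.5 -95.9] size [111.2  97.3] ang 7.09 zmed [ 31.1  99.1 149.9]
tile z 1.7384855485191202
scene trough tops 498 c [ 529.1 -141.8] size [192.5  74.4] ang 6.53 zmed [31.5 39.9 49.9]
scene lip red 107 c [ 450.7 -151.8] size [23.3 67.1] ang 4.84 zmed [44.7 48.1 51.3]
scene cubby roof 824 c [594.2 415. ] size [ 95.  134.4] ang 5.9 zmed [70.8 74.9 78.4]
scene cover part 442 c [521.4 418.7] size [252.3 244. ] ang 84.0 zmed [ 9.9 21.1 27.3]
scene brass 315 c [520.  418.2] size [254.5 241.2] ang 85.35 zmed [ 6.7 19.3 26.7]
scene jug 1606 c [777.2 -89.4] size [112.7 100.3] ang 78.44 zmed [ 32.1 101.1 150.7]
```

Run:
```python
from h import *
import pickle
for n in("top","scene"):
    p=pickle.load(open(n+"0.pkl","rb"));W=cloud(p);I=p["img"].astype(int)
    z=W[...,2]*1000;R_,G,B=I[...,0],I[...,1],I[...,2]
    m=(R_>B+35)&(z>8)&(z<32)&(W[...,1]<.37)&(W[...,1]>.24)&(W[...,0]>.55)&(W[...,0]<.65)
    nn,l,st,_=cv2.connectedComponentsWithStats(m.astype(np.uint8));k=1+st[1:,4].argmax();m=l==k
    br=m&(G>0.68*R_)
    for nm,mm in(("cover",m),("brass",br)):
        P=W[mm];r=cv2.minAreaRect((P[:,:2]*1000).astype(np.float32));print(n,nm,mm.sum(),np.round(r[0],1),np.round(r[1],1),round(r[2],2),np.round(np.percentile(P[:,2]*1000,[5,50,95]),1),np.round(cv2.boxPoints(r)).tolist(), (np.mean(P[:,:2],0)*1000).round(1))
        vx=cv2.fitLine((P[:,:2]*1000).astype(np.float32),cv2.DIST_L2,0,.01,.01).ravel();print(vx)
    # side edges slope: per-row y extents
    P=W[m]*1000
    for y0 in range(280,360,8):
        q=P[(P[:,1]>y0)&(P[:,1]<y0+8)]
        if len(q)>5: print(y0+4,len(q),q[:,0].min().round(1),q[:,0].max().round(1),((q[:,0].min()+q[:,0].max())/2).round(1),np.median(q[:,2]).round(1))
```

```text
top cover 376 [602.  324.1] [51.3 77.8] 3.01 [13.7 20.  24.5] [[574.0, 362.0], [578.0, 284.0], [630.0, 287.0], [626.0, 364.0]] [601.8 323.7]
[ 3.6628470e-02 -9.9932897e-01  6.0180292e+02  3.2373886e+02]
top brass 178 [602.  324.1] [51.3 77.8] 3.01 [12.8 17.5 22.8] [[574.0, 362.0], [578.0, 284.0], [630.0, 287.0], [626.0, 364.0]] [604.2 307.3]
[3.4066245e-01 9.4018567e-01 6.0423853e+02 3.0731171e+02]
284 18 580.5 627.1 603.8 16.3
292 32 580.4 628.0 604.2 16.2
300 41 577.7 628.7 603.2 17.7
308 39 578.4 628.6 603.5 16.2
316 45 576.9 628.0 602.4 20.0
324 34 577.1 627.2 602.2 21.3
332 38 577.2 624.5 600.8 22.2
340 37 576.2 625.8 601.0 20.7
348 40 575.0 625.9 600.5 21.3
356 41 575.6 625.7 600.6 20.7
scene cover 321 [602.7 327.8] [53.2 84.9] 2.07 [16.6 21.6 26.3] [[575.0, 369.0], [578.0, 284.0], [631.0, 286.0], [628.0, 371.0]] [603.7 327.4]
[ 6.439228e-02 -9.979247e-01  6.036863e+02  3.273751e+02]
scene brass 212 [602.7 327.8] [53.2 84.9] 2.07 [16.4 20.2 25.6] [[575.0, 369.0], [578.0, 284.0], [631.0, 286.0], [628.0, 371.0]] [602.6 318.7]
[ 1.5809324e-01 -9.8742419e-01  6.0264758e+02  3.1869141e+02]
284 10 584.6 617.4 601.0 20.0
292 27 577.3 630.6 603.9 18.5
300 36 579.5 629.2 604.4 18.6
308 28 577.4 629.4 603.4 19.4
316 36 578.5 629.7 604.1 19.4
324 32 578.6 629.2 603.9 23.1
332 27 581.4 626.4 603.9 23.2
340 30 579.2 626.9 603.1 23.4
348 29 575.9 628.4 602.2 23.0
356 24 576.1 626.9 601.5 22.0
```

Cover in the cubby: tip at about (604,285) mm, axis about 92.7°. Trough centre is about (530,-143), yaw about 6.3°. I'll turn the jaws across the tongue and move over it.

>>> send_rows([
  {"turn":0.122,"grip":1},
  {"turn":0.122},
  {"turn":0.122},
  {"turn":0.122},
  {"turn":0.122},
  {"turn":0.122},
  {"turn":0.122},
  {"turn":0.122},
  {"turn":0.122},
  {"turn":0.122},
  {},
])

```text
schema error: expected keys grip, dx, dy, dz, turn
```

>>> send_rows([
  {"dx":-26,"dy":33},
  {"dx":-26,"dy":33},
  {"dx":-26,"dy":33},
  {"dx":-26,"dy":33},
  {"dx":-26,"dy":33},
  {"dx":-26,"dy":33},
  {"dx":-26,"dy":33},
  {"dx":-26,"dy":33},
  {"dx":-26,"dy":33},
  {"dx":-26,"dy":33},
  {"dx":-26,"dy":33},
  {"dx":-26,"dy":33},
  {"dx":-4,"dy":8},
  {},
  {},
])

```text
schema error: expected keys grip, dx, dy, dz, turn
```

```bash
cat >> h.py <<'E'
def st():
    s=get_state();x,y,z,w=s["eef_rot"]
    from scipy.spatial.transform import Rotation as Ro
    R=Ro.from_quat(s["eef_rot"]).as_matrix()
    print("t",round(s["clock"],2),"pos",(s["tool_pos"]*1000).round(1),"tooly ang",np.degrees(np.arctan2(R[1,1],R[0,1])).round(2),"toolz",R[:,2].round(3),"F",s["contact_force"].round(1),"open",round(s["opening"],3),"q",s["q"].round(2))
    return s,R
def to(x,y,z=None):
    s,R=st();p=s["tool_pos"]*1000
    d=np.array([x,y,z if z is not None else p[2]])-p
    print("tool shift",(R.T@d).round(1))
E
python3 -c "
from h import *
to(603.5,299.5,5)"
```

```text
t 1.0 pos [185.2 597.  238.8] tooly ang 72.77 toolz [ 0.  0. -1.] F [ 0.3 -0.3 -0.6] open 0.999 q [-1.24  0.69 -0.19  1.57  0.16  0.9  -0.22]
tool shift [-487.7 -160.2  233.8]
```

>>> send_rows([
  {"dx":0,"dy":0,"dz":0,"turn":0.122,"grip":1},
  {"dx":0,"dy":0,"dz":0,"turn":0.122,"grip":1},
  {"dx":0,"dy":0,"dz":0,"turn":0.122,"grip":1},
  {"dx":0,"dy":0,"dz":0,"turn":0.122,"grip":1},
  {"dx":0,"dy":0,"dz":0,"turn":0.122,"grip":1},
  {"dx":0,"dy":0,"dz":0,"turn":0.122,"grip":1},
  {"dx":0,"dy":0,"dz":0,"turn":0.122,"grip":1},
  {"dx":0,"dy":0,"dz":0,"turn":0.122,"grip":1},
  {"dx":0,"dy":0,"dz":0,"turn":0.122,"grip":1},
  {"dx":0,"dy":0,"dz":0,"turn":0.122,"grip":1},
  {"dx":0,"dy":0,"dz":0,"turn":0,"grip":1},
])

```text
clock: 2.1
tool_pos: [0.1849, 0.5971, 0.2387]
eef_rot: [0.689, 0.725, 0.0, 0.0]
contact_force: [-0.6, -0.1, -0.4]
opening: 0.997
```

>>> send_rows([
  {"dx":-26,"dy":33,"dz":0,"turn":0,"grip":1},
  {"dx":-26,"dy":33,"dz":0,"turn":0,"grip":1},
  {"dx":-26,"dy":33,"dz":0,"turn":0,"grip":1},
  {"dx":-26,"dy":33,"dz":0,"turn":0,"grip":1},
  {"dx":-26,"dy":33,"dz":0,"turn":0,"grip":1},
  {"dx":-26,"dy":33,"dz":0,"turn":0,"grip":1},
  {"dx":-26,"dy":33,"dz":0,"turn":0,"grip":1},
  {"dx":-26,"dy":33,"dz":0,"turn":0,"grip":1},
  {"dx":-26,"dy":33,"dz":0,"turn":0,"grip":1},
  {"dx":-26,"dy":33,"dz":0,"turn":0,"grip":1},
  {"dx":-26,"dy":33,"dz":0,"turn":0,"grip":1},
  {"dx":-26,"dy":33,"dz":0,"turn":0,"grip":1},
  {"dx":-4,"dy":8,"dz":0,"turn":0,"grip":1},
  {"dx":0,"dy":0,"dz":0,"turn":0,"grip":1},
  {"dx":0,"dy":0,"dz":0,"turn":0,"grip":1},
])

```text
clock: 3.6
tool_pos: [0.603, 0.3031, 0.2384]
eef_rot: [0.688, 0.726, -0.0, -0.001]
contact_force: [-0.9, 0.6, 0.5]
opening: 1.004
```

```bash
python3 -c "
from h import *
to(603.5,299.5,5)"
```

```text
t 3.6 pos [603.  303.1 238.4] tooly ang 3.04 toolz [-0.002  0.001 -1.   ] F [-0.9  0.6  0.5] open 1.004 q [-0.58  0.76  0.1   1.41 -0.08  0.98 -0.41]
tool shift [ -4.    0.7 233.4]
```

>>> send_rows([
  {"dx":-4,"dy":0.5,"dz":40,"turn":0.005,"grip":1},
  {"dx":0,"dy":0,"dz":40,"turn":0,"grip":1},
  {"dx":0,"dy":0,"dz":40,"turn":0,"grip":1},
  {"dx":0,"dy":0,"dz":40,"turn":0,"grip":1},
  {"dx":0,"dy":0,"dz":40,"turn":0,"grip":1},
  {"dx":0,"dy":0,"dz":24,"turn":0,"grip":1},
  {"dx":0,"dy":0,"dz":10,"turn":0,"grip":1},
  {"dx":0,"dy":0,"dz":0,"turn":0,"grip":1},
])

```text
clock: 4.4
tool_pos: [0.6031, 0.2991, 0.0037]
eef_rot: [0.69, 0.724, -0.001, -0.001]
contact_force: [-0.2, -0.5, 0.6]
opening: 1.002
```

>>> send_rows([
  {"dx":0,"dy":0,"dz":0,"turn":0,"grip":0.5},
  {"dx":0,"dy":0,"dz":0,"turn":0,"grip":0.4},
  {"dx":0,"dy":0,"dz":0,"turn":0,"grip":0.4},
  {"dx":0,"dy":0,"dz":0,"turn":0,"grip":0.4},
  {"dx":0,"dy":0,"dz":0,"turn":0,"grip":0.4},
  {"dx":0,"dy":0,"dz":0,"turn":0,"grip":0.4},
], force=25)

```text
clock: 5.0
tool_pos: [0.6053, 0.2976, 0.0051]
eef_rot: [0.691, 0.723, 0.0, -0.0]
contact_force: [-0.5, -0.9, 1.7]
opening: 0.588
```

```bash
python3 -c "
from h import *
st();p=snapshot('top');save(p,'g1',(160,160,290,290),4)"
```

```text
t 5.0 pos [605.3 297.6   5.1] tooly ang 2.58 toolz [ 0.  0. -1.] F [-0.5 -0.9  1.7] open 0.588 q [-0.56  1.06  0.06  1.53 -0.1   0.56 -0.4 ]
```

View pics/g1.png

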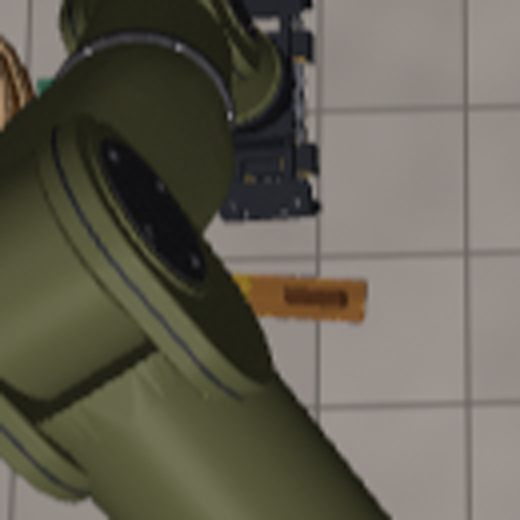

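Gripped at 51.7 mm, as expected. The fingertips are too low to set the cover down afterwards, so I'll regrip with the tips just below the underside.

>>> send_rows([
  {"dx":0,"dy":0,"dz":0,"turn":0,"grip":0.75},
  {"dx":0,"dy":0,"dz":0,"turn":0,"grip":0.75},
  {"dx":0,"dy":0,"dz":-6.5,"turn":0,"grip":0.75},
  {"dx":0,"dy":0,"dz":0,"turn":0,"grip":0.75},
  {"dx":0,"dy":0,"dz":0,"turn":0,"grip":0.4},
  {"dx":0,"dy":0,"dz":0,"turn":0,"grip":0.4},
  {"dx":0,"dy":0,"dz":0,"turn":0,"grip":0.4},
  {"dx":0,"dy":0,"dz":0,"turn":0,"grip":0.4},
], force=35)

```text
clock: 5.85
tool_pos: [0.6051, 0.2976, 0.0112]
eef_rot: [0.691, 0.723, -0.0, -0.0]
contact_force: [-0.3, -0.9, 1.4]
opening: 0.584
```

>>> send_rows([
  {"dx":-5,"dy":0,"dz":-1,"turn":0,"grip":0.4},
  {"dx":-10,"dy":0,"dz":0,"turn":0,"grip":0.4},
  {"dx":-12,"dy":0,"dz":0,"turn":0,"grip":0.4},
  {"dx":-12,"dy":0,"dz":0,"turn":0,"grip":0.4},
  {"dx":-12,"dy":0,"dz":0,"turn":0,"grip":0.4},
  {"dx":0,"dy":0,"dz":0,"turn":0,"grip":0.4},
])

```text
clock: 6.45
tool_pos: [0.608, 0.2422, 0.0122]
eef_rot: [0.692, 0.722, -0.001, 0.001]
contact_force: [0.3, -1.6, -1.3]
opening: 0.58
```

```bash
python3 -c "
from h import *
st();p=snapshot('scene');save(p,'g2',(330,120,490,240),5)"
```

```text
t 6.45 pos [608.  242.2  12.2] tooly ang 2.36 toolz [-0.    -0.003 -1.   ] F [ 0.3 -1.6 -1.3] open 0.58 q [-0.48  1.03  0.05  1.6  -0.08  0.52 -0.34]
```

View pics/g2.png

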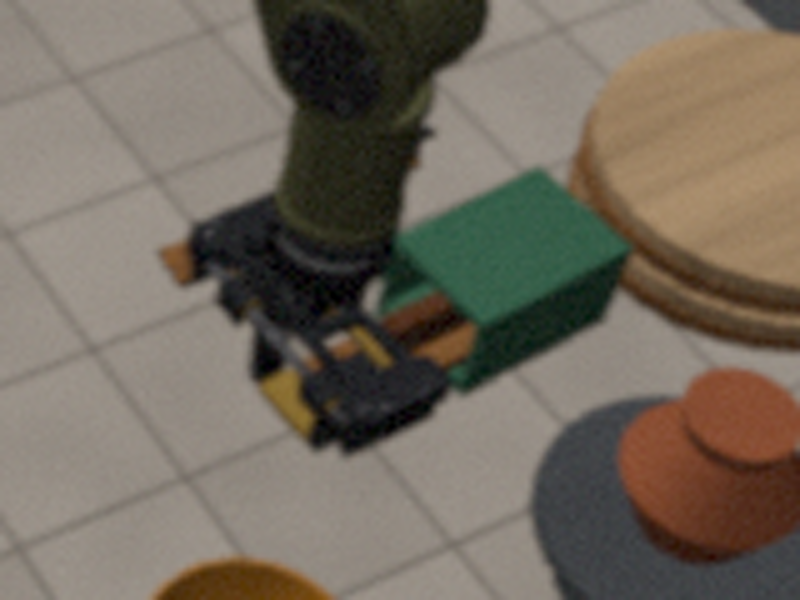

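The cover follows the pull with its handle half out. I'll pull the rest of the way.

>>> send_rows([
  {"dx":-10,"dy":0,"dz":0,"turn":0,"grip":0.4},
  {"dx":-12,"dy":0,"dz":0,"turn":0,"grip":0.4},
  {"dx":-12,"dy":0,"dz":0,"turn":0,"grip":0.4},
  {"dx":-10,"dy":0,"dz":0,"turn":0,"grip":0.4},
  {"dx":-8,"dy":0,"dz":0,"turn":0,"grip":0.4},
  {"dx":-8,"dy":0,"dz":0,"turn":0,"grip":0.4},
  {"dx":-8,"dy":0,"dz":0,"turn":0,"grip":0.4},
  {"dx":-12,"dy":0,"dz":0,"turn":0,"grip":0.4},
  {"dx":-15,"dy":0,"dz":0,"turn":0,"grip":0.4},
  {"dx":-15,"dy":0,"dz":0,"turn":0,"grip":0.4},
  {"dx":0,"dy":0,"dz":0,"turn":0,"grip":0.4},
])

```text
clock: 7.6
tool_pos: [0.6128, 0.1317, 0.0122]
eef_rot: [0.693, 0.721, -0.001, 0.001]
contact_force: [-0.5, -1.0, -2.2]
opening: 0.582
```

```bash
python3 -c "
from h import *
st();p=snapshot('scene');save(p,'g3',(330,120,490,240),5)"
```

```text
t 7.6 pos [612.8 131.7  12.2] tooly ang 2.31 toolz [-0.    -0.003 -1.   ] F [-0.5 -1.  -2.2] open 0.582 q [-0.3   1.01  0.02  1.69 -0.04  0.45 -0.21]
```

View pics/g3.png

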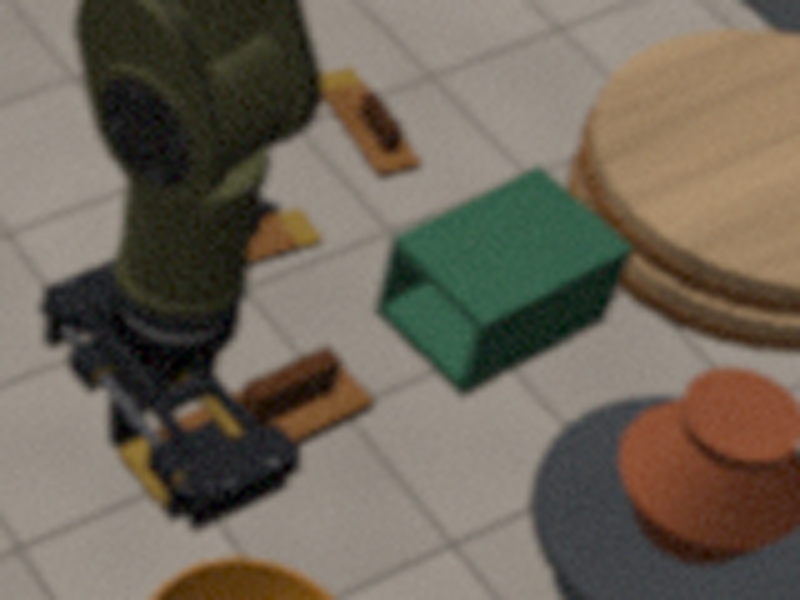

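>>> send_rows([
  {"dx":0,"dy":0,"dz":3,"turn":0,"grip":0.4},
  {"dx":0,"dy":0,"dz":3,"turn":0,"grip":0.4},
  {"dx":0,"dy":0,"dz":2,"turn":0,"grip":0.4},
  {"dx":0,"dy":0,"dz":1.5,"turn":0,"grip":0.4},
  {"dx":0,"dy":0,"dz":1,"turn":0,"grip":0.4},
  {"dx":0,"dy":0,"dz":0,"turn":0,"grip":0.4},
  {"dx":0,"dy":0,"dz":0,"turn":0,"grip":0.4},
])

```text
clock: 8.35
tool_pos: [0.6124, 0.1371, 0.0018]
eef_rot: [0.691, 0.723, 0.0, -0.0]
contact_force: [-0.4, 0.6, 0.2]
opening: 0.582
```

>>> send_rows([
  {"dx":0,"dy":0,"dz":0,"turn":0,"grip":0.7},
  {"dx":0,"dy":0,"dz":0,"turn":0,"grip":0.75},
  {"dx":0,"dy":0,"dz":0,"turn":0,"grip":0.75},
  {"dx":0,"dy":0,"dz":-30,"turn":0,"grip":0.75},
  {"dx":0,"dy":0,"dz":-50,"turn":0,"grip":1},
  {"dx":-10,"dy":0,"dz":-40,"turn":0,"grip":1},
  {"dx":-50,"dy":-20,"dz":0,"turn":0,"grip":1},
  {"dx":-50,"dy":-20,"dz":0,"turn":0,"grip":1},
  {"dx":-50,"dy":0,"dz":0,"turn":0,"grip":1},
  {"dx":0,"dy":0,"dz":0,"turn":0,"grip":1},
])

```text
clock: 9.35
tool_pos: [0.5815, -0.0291, 0.1223]
eef_rot: [0.696, 0.718, -0.003, 0.003]
contact_force: [-0.2, -0.7, 0.1]
opening: 1.0
```

```bash
cat > fit.py <<'E'
from h import *
def fit(p,ylo,yhi,xlo=.55,xhi=.68):
    W=cloud(p);I=p["img"].astype(int)
    z=W[...,2]*1000;R_,G,B=I[...,0],I[...,1],I[...,2]
    b=(W[...,1]<yhi)&(W[...,1]>ylo)&(W[...,0]>xlo)&(W[...,0]<xhi)
    m=b&(R_>B+30)&(z>3)&(z<60)
    nn,l,s,_=cv2.connectedComponentsWithStats(m.astype(np.uint8));m=l==1+s[1:,4].argmax()
    for nm,mm in(("all",m),("panel",m&(z<22)),("handle top",b&(z>38)&(z<58))):
        P=W[mm]*1000
        if len(P)<8: print(nm,"few");continue
        r=cv2.minAreaRect(P[:,:2].astype(np.float32));a=r[2];w,h=r[1]
        if h>w:a+=90;w,h=h,w
        print(nm,len(P),"c",np.round(r[0],1),"LxW",round(w,1),round(h,1),"ang",round(a,2),"z",np.percentile(P[:,2],[10,50,90]).round(1),"mean",P.mean(0).round(1))
E
python3 -c "
from fit import *
st();p=snapshot('top');save(p,'g4',(160,140,320,280),5);fit(p,.09,.32)
p=snapshot('scene');fit(p,.09,.32);save(p,'g4s',(330,120,490,240),5)"
```

```text
t 9.35 pos [581.5 -29.1 122.3] tooly ang 1.81 toolz [ 0.    -0.008 -1.   ] F [-0.2 -0.7  0.1] open 1.0 q [-0.03  0.79  0.    1.8   0.01  0.55 -0.01]
all 791 c [608.  210.5] LxW 170.6 52.4 ang 94.11 z [ 6.9 11.7 44.6] mean [606.2 209.2  16.7]
panel 642 c [608.  210.5] LxW 170.6 52.4 ang 94.11 z [ 6.5 10.9 14.5] mean [606.5 202.4  10.7]
handle top 122 c [606.3 239.8] LxW 69.8 18.3 ang 93.61 z [41.8 45.3 48.4] mean [605.8 239.3  45.1]
all 646 c [607.7 213.6] LxW 176.2 58.4 ang 93.18 z [ 8.5 12.9 45. ] mean [613.9 201.7  17.4]
panel 536 c [607.7 213.6] LxW 176.2 58.4 ang 93.18 z [ 7.8 12.2 15.9] mean [615.  194.4  12. ]
handle top 112 c [607.6 240.2] LxW 68.2 19.0 ang 95.95 z [41.4 46.  49.1] mean [608.9 238.5  45.6]
```

View pics/g4.png

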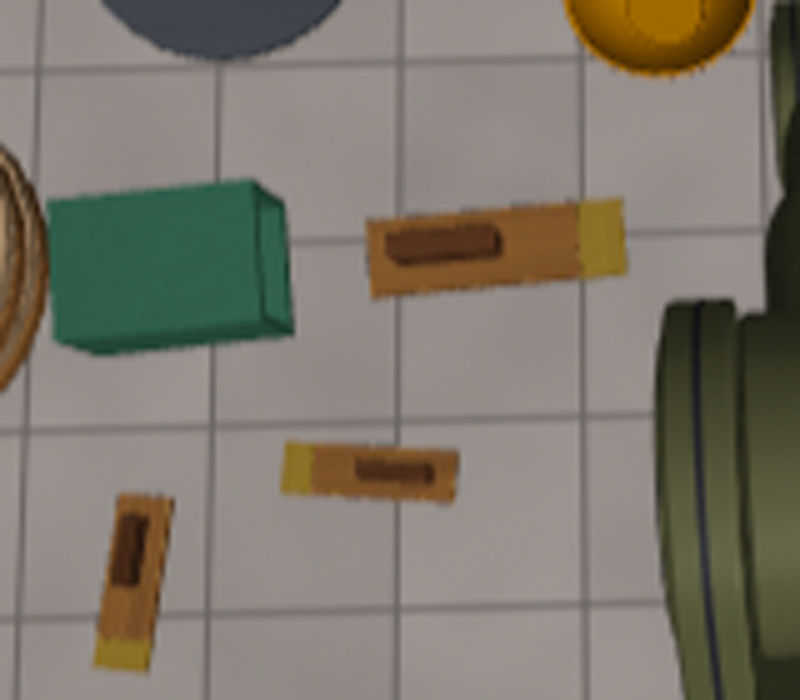

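View pics/g4s.png

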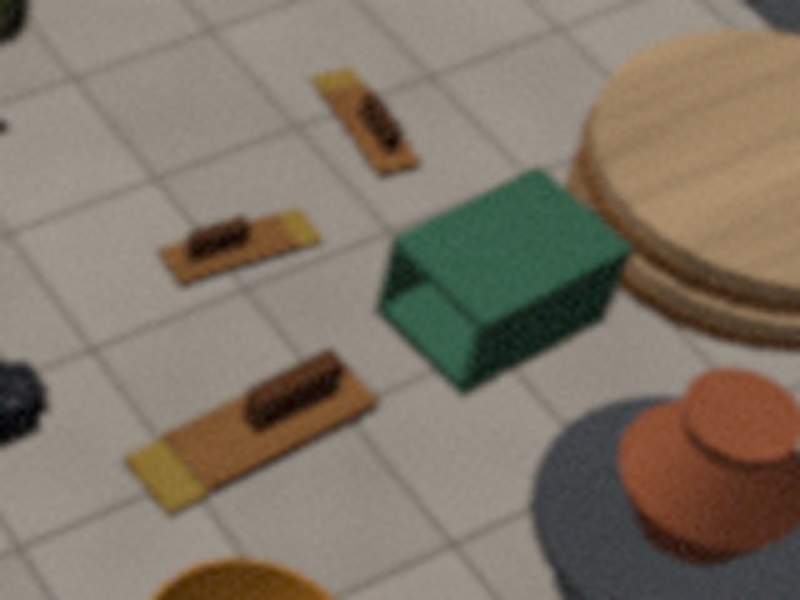

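The cover lies flat on the tiles, released and handle up: 170.6×52.4 mm, centre (608,210), yaw about 93.7°. Next is the handle grasp near its tail side (cover x=45).

>>> send_rows([
  {"dx":40,"dy":4,"dz":0,"turn":-0.02,"grip":0.6},
  {"dx":40,"dy":4,"dz":0,"turn":0,"grip":0.6},
  {"dx":40,"dy":4,"dz":0,"turn":0,"grip":0.6},
  {"dx":40,"dy":4,"dz":0,"turn":0,"grip":0.6},
  {"dx":40,"dy":4,"dz":0,"turn":0,"grip":0.6},
  {"dx":40,"dy":8,"dz":0,"turn":0,"grip":0.6},
  {"dx":40,"dy":8,"dz":0,"turn":0,"grip":0.6},
  {"dx":0,"dy":0,"dz":0,"turn":0,"grip":0.6},
  {"dx":0,"dy":0,"dz":0,"turn":0,"grip":0.6},
])

```text
clock: 10.35
tool_pos: [0.5993, 0.2677, 0.1213]
eef_rot: [0.682, 0.732, 0.0, -0.001]
contact_force: [-0.4, -0.7, 0.5]
opening: 0.601
```

```bash
python3 -c "
from h import *
to(605.2,255.3,17)"
```

```text
t 10.35 pos [599.3 267.7 121.3] tooly ang 4.03 toolz [-0.001  0.001 -1.   ] F [-0.4 -0.7  0.5] open 0.601 q [-0.52  0.87  0.05  1.57 -0.07  0.7  -0.36]
tool shift [-12.9   5.1 104.3]
```

>>> send_rows([
  {"dx":-13,"dy":5,"dz":25,"turn":0.005,"grip":0.6},
  {"dx":0,"dy":0,"dz":30,"turn":0,"grip":0.6},
  {"dx":0,"dy":0,"dz":25,"turn":0,"grip":0.6},
  {"dx":0,"dy":0,"dz":15,"turn":0,"grip":0.6},
  {"dx":0,"dy":0,"dz":9,"turn":0,"grip":0.6},
  {"dx":0,"dy":0,"dz":0,"turn":0,"grip":0.6},
  {"dx":0,"dy":0,"dz":0,"turn":0,"grip":0.3},
  {"dx":0,"dy":0,"dz":0,"turn":0,"grip":0.1},
  {"dx":0,"dy":0,"dz":0,"turn":0,"grip":0.1},
  {"dx":0,"dy":0,"dz":0,"turn":0,"grip":0.1},
  {"dx":0,"dy":0,"dz":0,"turn":0,"grip":0.1},
  {"dx":0,"dy":0,"dz":0,"turn":0,"grip":0.1},
], force=5)

```text
clock: 11.55
tool_pos: [0.6062, 0.2516, 0.0182]
eef_rot: [0.686, 0.728, -0.0, -0.0]
contact_force: [-2.3, -0.9, 4.9]
opening: 0.2
```

```bash
python3 -c "
from h import *
to(605.2,255.3,17)"
```

```text
t 11.55 pos [606.2 251.6  18.2] tooly ang 3.44 toolz [-0.001  0.    -1.   ] F [-2.3 -0.9  4.9] open 0.2 q [-0.48  1.02  0.04  1.59 -0.07  0.53 -0.34]
tool shift [ 3.7 -0.7  1.2]
```

>>> send_rows([
  {"dx":-1,"dy":0,"dz":-3,"turn":0,"grip":0.1},
  {"dx":-1.3,"dy":0,"dz":-4,"turn":0,"grip":0.1},
  {"dx":-1.3,"dy":0,"dz":-4,"turn":0,"grip":0.1},
  {"dx":-1.7,"dy":0,"dz":-4,"turn":0,"grip":0.1},
  {"dx":-1.7,"dy":0,"dz":-4,"turn":0,"grip":0.1},
  {"dx":-1.7,"dy":0,"dz":-4,"turn":0,"grip":0.1},
  {"dx":-1.8,"dy":0,"dz":-3.4,"turn":0,"grip":0.1},
  {"dx":0,"dy":0,"dz":0,"turn":0,"grip":0.1},
  {"dx":0,"dy":0,"dz":0,"turn":0,"grip":0.1},
])

```text
clock: 12.45
tool_pos: [0.6074, 0.2408, 0.0443]
eef_rot: [0.686, 0.728, 0.0, 0.0]
contact_force: [-0.6, -1.4, -0.6]
opening: 0.205
```

```bash
python3 -c "
from h import *
st();p=snapshot('scene');save(p,'g5',(340,130,460,220),6)
import pickle;pickle.dump(p,open('g5.pkl','wb'))"
```

```text
t 12.45 pos [607.4 240.8  44.3] tooly ang 3.44 toolz [ 0.001 -0.    -1.   ] F [-0.6 -1.4 -0.6] open 0.205 q [-0.47  0.98  0.04  1.6  -0.06  0.56 -0.33]
```

View pics/g5.png

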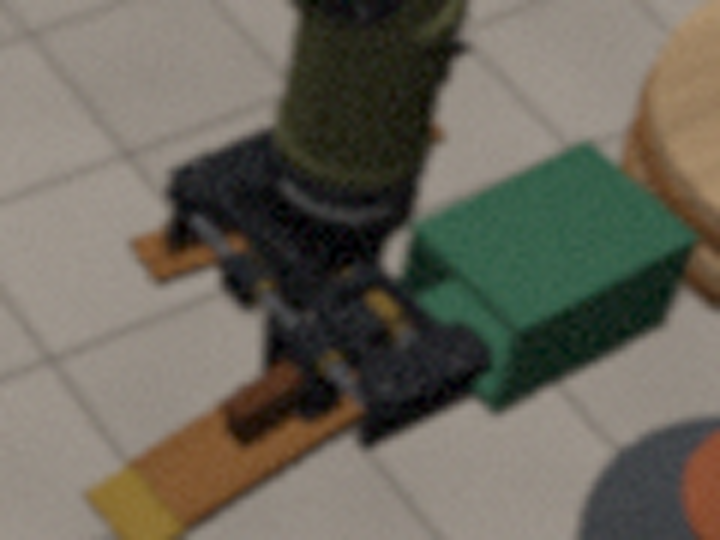

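Fz suggests part of the weight still rests on the tongue. I'll check the tilt from depth.

```bash
cat >> fit.py <<'E'
def tilt(p,xlo,xhi,ylo,yhi,org,ang,zmax=60,lohalf=26):
    """fit plane heights of brown/brass pts along cover axis"""
    W=cloud(p)*1000;I=p["img"].astype(int);R_,G,B=I[...,0],I[...,1],I[...,2]
    a=np.radians(ang);ax=np.array([np.cos(a),np.sin(a)]);
    d=W[...,:2]-np.array(org);s=d@ax;t=d@np.array([-ax[1],ax[0]])
    m=(R_>B+30)&(s>-100)&(s<100)&(abs(t)<30)&(W[...,2]>-5)&(W[...,2]<150)
    S=s[m];T=t[m];Z=W[...,2][m]
    for k in range(-96,100,8):
        q=(S>=k)&(S<k+8)
        if q.sum()>3:print(k+4,q.sum(),"t",np.percentile(T[q],[3,97]).round(1),"z",np.percentile(Z[q],[10,50,90]).round(1))
E
python3 -c "
from fit import *
import pickle
p=pickle.load(open('g5.pkl','rb'));tilt(p,0,0,0,0,(608,210.5),93.7)"
```

```text
-84 39 t [-27.5  23.5] z [ 6.1  9.3 12.7]
-76 37 t [-27.7  20.9] z [ 7.8 11.4 14.7]
-68 38 t [-26.4  21.1] z [ 9.2 13.8 16.5]
-60 45 t [-28.7  21.1] z [12.3 16.6 21.6]
-52 38 t [-28.1  21. ] z [18.4 20.6 24.5]
-44 34 t [-27.2  22. ] z [18.9 22.2 25.4]
-36 39 t [-28.   19.4] z [21.1 24.  28. ]
-28 33 t [-28.   20.6] z [23.4 26.2 29. ]
-20 42 t [-25.9  20.6] z [24.7 27.4 54.8]
-12 57 t [-26.   19.9] z [25.8 31.1 65.6]
-4 32 t [-27.7  22.2] z [28.3 33.9 65.8]
4 30 t [-28.3   5.3] z [29.6 36.5 67.9]
12 35 t [-25.8  10.3] z [30.9 38.7 71.4]
20 31 t [-28.6   2.7] z [34.7 40.8 72.2]
28 12 t [-29.3 -14.6] z [34.2 38.7 42.5]
36 7 t [-27.2 -21.5] z [39.5 40.5 48.2]
44 16 t [-29.6 -20.9] z [ 39.8  49.2 143.4]
52 8 t [-28.  -16.8] z [39.  41.8 44.6]
```

Tilt is about 12–13° with the tongue still on the tiles. I'll firm the grip and lift.

>>> send_rows([
  {"dx":0,"dy":0,"dz":0,"turn":0,"grip":0.1},
  {"dx":0,"dy":0,"dz":0,"turn":0,"grip":0.1},
  {"dx":0,"dy":0,"dz":0,"turn":0,"grip":0.1},
], force=50)

```text
clock: 12.8
tool_pos: [0.6073, 0.2409, 0.0441]
eef_rot: [0.686, 0.728, 0.0, 0.0]
contact_force: [0.7, -1.1, -1.9]
opening: 0.196
```

>>> send_rows([
  {"dx":0,"dy":0,"dz":-4,"turn":0,"grip":0.1},
  {"dx":0,"dy":0,"dz":-10,"turn":0,"grip":0.1},
  {"dx":0,"dy":0,"dz":-14,"turn":0,"grip":0.1},
  {"dx":0,"dy":0,"dz":-14,"turn":0,"grip":0.1},
  {"dx":0,"dy":0,"dz":-14,"turn":0,"grip":0.1},
  {"dx":0,"dy":0,"dz":-10,"turn":0,"grip":0.1},
  {"dx":0,"dy":0,"dz":-4,"turn":0,"grip":0.1},
  {"dx":0,"dy":0,"dz":0,"turn":0,"grip":0.1},
])

```text
clock: 13.6
tool_pos: [0.6075, 0.2411, 0.1149]
eef_rot: [0.686, 0.728, 0.001, 0.0]
contact_force: [-0.2, -1.1, -2.3]
opening: 0.2
```

>>> send_rows([
  {"dx":0,"dy":0,"dz":0,"turn":0.06,"grip":0.1},
  {"dx":0,"dy":0,"dz":0,"turn":0.1,"grip":0.1},
  {"dx":0,"dy":0,"dz":0,"turn":0.12,"grip":0.1},
  {"dx":0,"dy":0,"dz":0,"turn":0.12,"grip":0.1},
  {"dx":0,"dy":0,"dz":0,"turn":0.12,"grip":0.1},
  {"dx":0,"dy":0,"dz":0,"turn":0.12,"grip":0.1},
  {"dx":0,"dy":0,"dz":0,"turn":0.12,"grip":0.1},
  {"dx":0,"dy":0,"dz":0,"turn":0.12,"grip":0.1},
  {"dx":0,"dy":0,"dz":0,"turn":0.12,"grip":0.1},
  {"dx":0,"dy":0,"dz":0,"turn":0.12,"grip":0.1},
  {"dx":0,"dy":0,"dz":0,"turn":0.12,"grip":0.1},
  {"dx":0,"dy":0,"dz":0,"turn":0.12,"grip":0.1},
  {"dx":0,"dy":0,"dz":0,"turn":0.1,"grip":0.1},
  {"dx":0,"dy":0,"dz":0,"turn":0.06,"grip":0.1},
  {"dx":0,"dy":0,"dz":0,"turn":0,"grip":0.1},
])

```text
clock: 15.1
tool_pos: [0.6065, 0.2411, 0.1132]
eef_rot: [0.998, 0.056, -0.001, 0.0]
contact_force: [0.7, 0.2, -2.4]
opening: 0.199
```

```bash
python3 -c "
from h import *
to(593,-136)
p=snapshot('scene');save(p,'g6',(300,80,460,220),5)"
```

```text
t 15.1 pos [606.5 241.1 113.2] tooly ang -83.63 toolz [-0.001 -0.001 -1.   ] F [ 0.7  0.2 -2.4] open 0.199 q [-0.69  0.93  0.46  1.59 -0.55  0.75 -1.43]
tool shift [-5.530e+01  3.733e+02  3.000e-01]
```

View pics/g6.png

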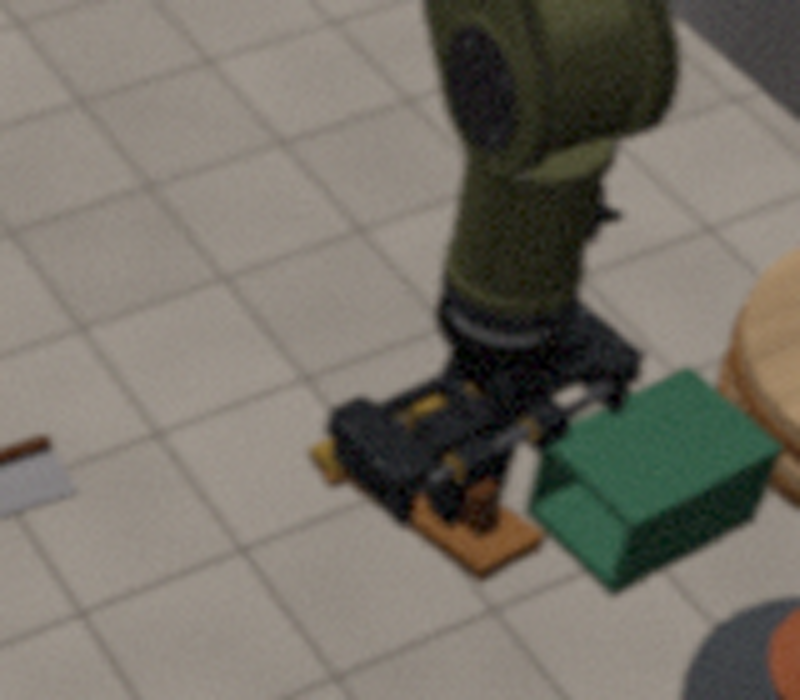

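>>> send_rows([
  {"dx":-2,"dy":13,"dz":0,"turn":0,"grip":0.1},
  {"dx":-4,"dy":25,"dz":0,"turn":0,"grip":0.1},
  {"dx":-5,"dy":35,"dz":0,"turn":0,"grip":0.1},
  {"dx":-6,"dy":40,"dz":0,"turn":0,"grip":0.1},
  {"dx":-6,"dy":40,"dz":0,"turn":0,"grip":0.1},
  {"dx":-6,"dy":40,"dz":0,"turn":0,"grip":0.1},
  {"dx":-6,"dy":40,"dz":0,"turn":0,"grip":0.1},
  {"dx":-6,"dy":40,"dz":0,"turn":0,"grip":0.1},
  {"dx":-6,"dy":40,"dz":0,"turn":0,"grip":0.1},
  {"dx":-5,"dy":30,"dz":0,"turn":0,"grip":0.1},
  {"dx":-2,"dy":20,"dz":0,"turn":0,"grip":0.1},
  {"dx":-1,"dy":10,"dz":0,"turn":0,"grip":0.1},
  {"dx":0,"dy":0,"dz":0,"turn":0,"grip":0.1},
  {"dx":0,"dy":0,"dz":0,"turn":0,"grip":0.1},
])

```text
clock: 16.55
tool_pos: [0.5937, -0.1344, 0.1139]
eef_rot: [0.998, 0.056, -0.0, -0.001]
contact_force: [0.2, 0.9, -2.6]
opening: 0.202
```

```bash
python3 -c "
from fit import *
to(593,-136)
import pickle
p=snapshot('scene');save(p,'g7',(210,140,350,260),5);pickle.dump(p,open('g7s.pkl','wb'))
q=snapshot('top');save(q,'g7t',(300,130,440,260),5);pickle.dump(q,open('g7t.pkl','wb'))
for k in(p,q): tilt(k,0,0,0,0,(530+29,-143+3),6.3)
"
```

```text
t 16.55 pos [ 593.7 -134.4  113.9] tooly ang -83.57 toolz [-0.     0.002 -1.   ] F [ 0.2  0.9 -2.6] open 0.202 q [-0.05  0.87  0.35  1.73 -0.47  0.63 -0.88]
tool shift [-0.8  1.5 -0. ]
-60 10 t [-23.8  -9.7] z [10.  82.8 85.7]
-52 12 t [-23.4  -5.9] z [ 5.5 50.2 89. ]
-44 4 t [-19.7 -10.4] z [11.9 51.  89.9]
-36 6 t [-12.8  -7. ] z [ 9.3 12.2 13.3]
-28 7 t [-20.4  20.9] z [10.8 92.7 94.1]
-20 15 t [-22.9  25. ] z [ 6.8 94.1 98.8]
-12 5 t [-16.1  -9.5] z [12.6 12.9 64.5]
-4 6 t [-16.9  -6.2] z [ 6.7 13.  57.5]
4 9 t [-23.9   5.5] z [ 11.  100.  110.6]
12 12 t [-23.1   4.6] z [  9.8 102.2 104.3]
20 8 t [-22.5 -11.1] z [ 15.4 102.7 106.1]
28 11 t [-23.5  11.9] z [106.4 120.4 141.2]
36 16 t [-22.3  10.6] z [108.  134.7 143. ]
44 40 t [-22.6  25.6] z [108.6 115.5 144.7]
52 41 t [-21.7  24.2] z [110.3 121.9 146.8]
60 52 t [-22.2  25.8] z [111.7 114.5 128.1]
68 39 t [-22.3  23.9] z [113.2 114.9 117.8]
76 41 t [-21.1  27.1] z [114.4 115.9 117.9]
84 40 t [-21.   24.1] z [111.6 115.7 118.6]
-84 9 t [-17.6  11.4] z [73.1 77.9 80. ]
-76 37 t [-23.5  15.4] z [19.8 77.6 80.3]
-68 19 t [-23.8  -2.7] z [77.1 79.4 81.9]
-60 7 t [-23.6 -14.9] z [79.2 82.3 84. ]
```

View pics/g7.png

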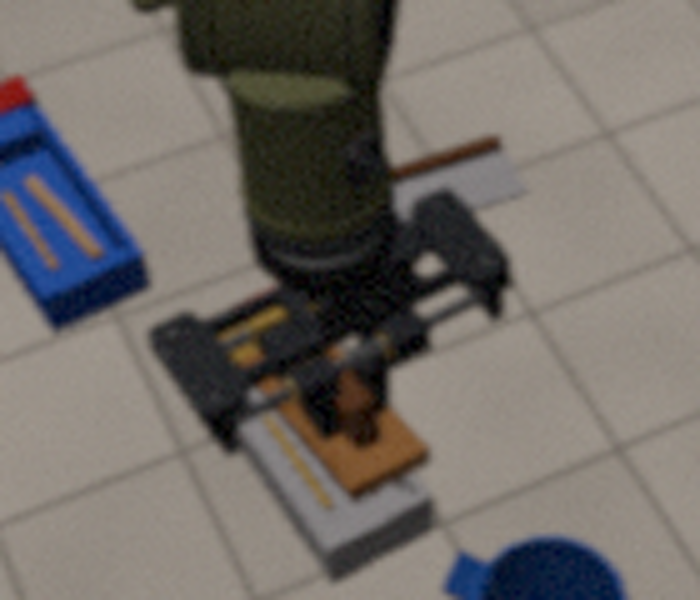

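View pics/g7t.png

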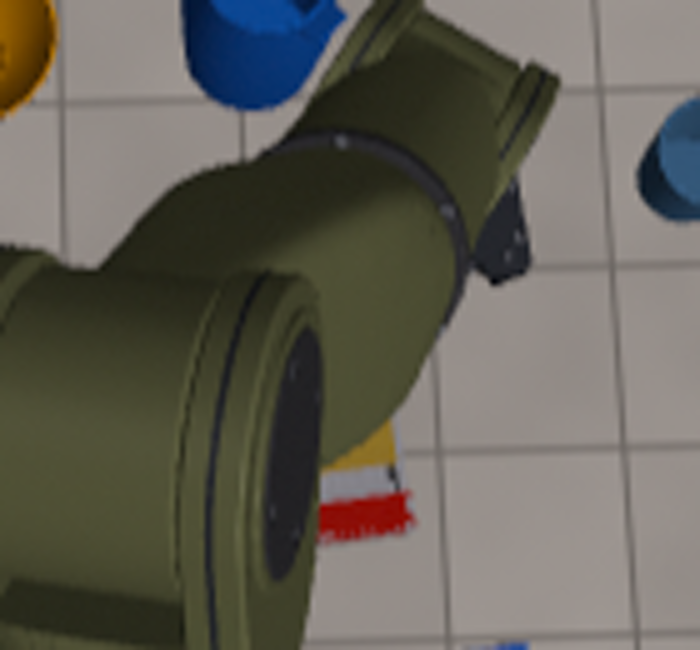

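```bash
python3 -c "
from h import *
import pickle
T=np.array([529.7,-142.7]);a=np.radians(6.3);ax=np.array([np.cos(a),np.sin(a)]);ay=np.array([-ax[1],ax[0]])
for n in('g7s','g7t'):
    p=pickle.load(open(n+'.pkl','rb'));W=cloud(p)*1000;I=p['img'].astype(int);R_,G,B=I[...,0],I[...,1],I[...,2]
    s=(W[...,:2]-T)@ax;t=(W[...,:2]-T)@ay;z=W[...,2]
    m=(R_>B+30)&(abs(t)<40)&(s>-90)&(s<150)&(z>60)&(z<125)&(G>.45*R_)
    print(n,m.sum(),'s',np.percentile(s[m],[0,1,2,98,99,100]).round(1))
    for lo,hi in((-70,-30),(80,100),(100,130)):
        k=m&(s>lo)&(s<hi)
        if k.sum()>4:print(lo,hi,k.sum(),'t',np.percentile(t[k],[1,3,97,99]).round(1),'z',np.median(z[k]).round(1))
    red=(R_>110)&(G<60)&(B<60)&(abs(t)<45)&(s<-40)&(s>-110)&(z>30)
    if red.sum():print('red s',np.percentile(s[red],[2,50,98]).round(1),'t',np.percentile(t[red],[1,50,99]).round(1),red.sum(),'z',np.median(z[red]))
"
```

```text
g7s 272 s [-53.4 -34.1 -33.1 113.9 114.1 115.9]
-70 -30 8 t [-24.7 -24.4 -13.7 -13.5] z 82.2
80 100 90 t [-24.2 -23.   25.1  26.9] z 114.0
100 130 86 t [-23.6 -21.7  25.5  27. ] z 115.8
g7t 67 s [-52.4 -52.4 -52.2 -30.9 -29.7 -27.7]
-70 -30 66 t [-24.4 -24.3  14.8  16.1] z 78.7
red s [-93.4 -81.9 -70.7] t [-31.   -3.6  23.4] 123 z 46.600542707149344
```

Tip is at trough x≈-51 with 12° tilt and 1.2 mm sideways offset. I'll correct and lower it just above ledge height, still in front of the lip.

>>> send_rows([
  {"dx":0,"dy":1.2,"dz":4,"turn":0.001,"grip":0.1},
  {"dx":0,"dy":0,"dz":8,"turn":0,"grip":0.1},
  {"dx":0,"dy":0,"dz":10,"turn":0,"grip":0.1},
  {"dx":0,"dy":0,"dz":10,"turn":0,"grip":0.1},
  {"dx":0,"dy":0,"dz":6,"turn":0,"grip":0.1},
  {"dx":0,"dy":0,"dz":4,"turn":0,"grip":0.1},
  {"dx":0,"dy":0,"dz":0,"turn":0,"grip":0.1},
  {"dx":0,"dy":0,"dz":0,"turn":0,"grip":0.1},
])

```text
clock: 17.45
tool_pos: [0.594, -0.1371, 0.0722]
eef_rot: [0.998, 0.055, 0.0, 0.0]
contact_force: [-0.6, 0.3, -2.3]
opening: 0.197
```

```bash
cat >> h.py <<'E'
T=np.array([529.7,-142.7]);_a=np.radians(6.3);AX=np.array([np.cos(_a),np.sin(_a)]);AY=np.array([-AX[1],AX[0]])
def tr():
    s,R=st();p=s["tool_pos"]*1000;print("TCP in trough",round((p[:2]-T)@AX,1),round((p[:2]-T)@AY,1),round(p[2],1))
E
python3 -c "
from h import *
tr()
import pickle
p=snapshot('scene');save(p,'g8',(210,140,350,260),5)
q=snapshot('top');save(q,'g8t',(330,180,410,260),7)
for p in(p,q):
    W=cloud(p)*1000;I=p['img'].astype(int);R_,G,B=I[...,0],I[...,1],I[...,2]
    s=(W[...,:2]-T)@AX;t=(W[...,:2]-T)@AY;z=W[...,2]
    m=(R_>B+30)&(abs(t)<40)&(s>-90)&(s<150)&(z>25)&(z<90)&(G>.45*R_)
    print(m.sum(),'s',np.percentile(s[m],[0,1,2,98,99,100]).round(1))
    for lo,hi in((-56,-40),(-40,-30),(80,100),(100,130)):
        k=m&(s>lo)&(s<hi)
        if k.sum()>4:print(lo,hi,k.sum(),'t',np.percentile(t[k],[1,3,97,99]).round(1),'z',np.median(z[k]).round(1))
"
```

```text
t 17.45 pos [ 594.  -137.1   72.2] tooly ang -83.72 toolz [ 0. -0. -1.] F [-0.6  0.3 -2.3] open 0.197 q [-0.02  0.93  0.32  1.75 -0.5   0.55 -0.86]
TCP in trough 64.6 -1.5 72.2
293 s [-89.4 -89.  -83.3 114.5 115.8 116. ]
80 100 91 t [-27.  -26.2  22.7  23.7] z 71.8
100 130 93 t [-26.2 -24.7  21.7  24.4] z 74.6
138 s [-89.7 -88.3 -81.7 -14.6 -14.1 -11.3]
-56 -40 44 t [-26.7 -26.5   6.4   6.7] z 36.7
-40 -30 35 t [-28.2 -27.8   4.5   4.9] z 38.7
```

View pics/g8.png

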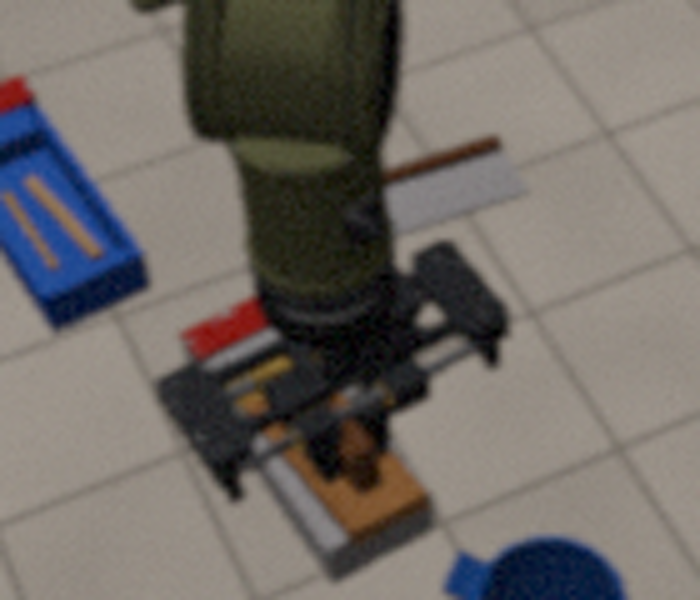

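View pics/g8t.png

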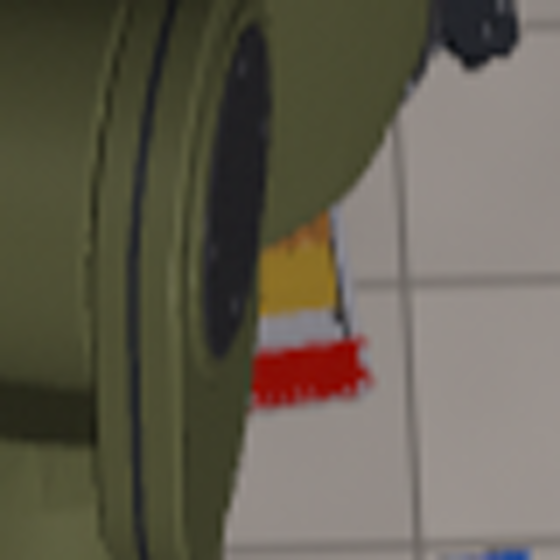

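>>> send_rows([
  {"dx":0,"dy":-1.2,"dz":0,"turn":0,"grip":0.1},
  {"dx":-3,"dy":0,"dz":0,"turn":0,"grip":0.1},
  {"dx":-5,"dy":0,"dz":0,"turn":0,"grip":0.1},
  {"dx":-5,"dy":0,"dz":0,"turn":0,"grip":0.1},
  {"dx":-5,"dy":0,"dz":0,"turn":0,"grip":0.1},
  {"dx":0,"dy":0,"dz":0,"turn":0,"grip":0.1},
  {"dx":0,"dy":0,"dz":0,"turn":0,"grip":0.1},
])

```text
clock: 18.25
tool_pos: [0.5759, -0.1379, 0.0722]
eef_rot: [0.999, 0.055, 0.0, -0.0]
contact_force: [0.0, 0.3, -2.6]
opening: 0.201
```

```bash
python3 -c "
from h import *
tr()"
```

```text
t 18.25 pos [ 575.9 -137.9   72.2] tooly ang -83.73 toolz [ 0.  0. -1.] F [ 0.   0.3 -2.6] open 0.201 q [-0.01  0.91  0.3   1.8  -0.5   0.51 -0.84]
TCP in trough 46.4 -0.3 72.2
```

>>> send_rows([
  {"dx":-2,"dy":-0.3,"dz":0.8,"turn":0,"grip":0.1},
  {"dx":-3,"dy":0,"dz":0,"turn":0,"grip":0.1},
  {"dx":-4,"dy":0,"dz":0,"turn":0,"grip":0.1},
  {"dx":-3,"dy":0,"dz":0,"turn":0,"grip":0.1},
  {"dx":-2,"dy":0,"dz":0,"turn":0,"grip":0.1},
  {"dx":0,"dy":0,"dz":0,"turn":0,"grip":0.1},
  {"dx":0,"dy":0,"dz":0,"turn":0,"grip":0.1},
])

```text
clock: 18.95
tool_pos: [0.5621, -0.139, 0.0714]
eef_rot: [0.998, 0.055, 0.0, -0.0]
contact_force: [0.4, -0.1, -2.7]
opening: 0.2
```

```bash
python3 -c "
from h import *
tr()
p=snapshot('scene');save(p,'g9',(210,140,350,260),5)
q=snapshot('top');save(q,'g9t',(330,180,410,260),7)
for p in(p,q):
    W=cloud(p)*1000;I=p['img'].astype(int);R_,G,B=I[...,0],I[...,1],I[...,2]
    s=(W[...,:2]-T)@AX;t=(W[...,:2]-T)@AY;z=W[...,2]
    m=(R_>B+30)&(abs(t)<40)&(s>-90)&(s<150)&(z>25)&(z<90)&(G>.45*R_)
    for lo,hi in((-66,-56),(-56,-40),(-40,-30),(60,75),(75,100)):
        k=m&(s>lo)&(s<hi)
        if k.sum()>4:print(lo,hi,k.sum(),'s',s[k].max().round(1),'t',np.percentile(t[k],[1,3,97,99]).round(1),'z',np.median(z[k]).round(1))
"
```

```text
t 18.95 pos [ 562.1 -139.    71.4] tooly ang -83.71 toolz [ 0.  0. -1.] F [ 0.4 -0.1 -2.7] open 0.2 q [ 0.    0.9   0.29  1.84 -0.51  0.47 -0.82]
TCP in trough 32.6 0.1 71.4
-66 -56 5 s -60.4 t [-25.4 -25.2 -14.5 -14.2] z 40.6
-56 -40 7 s -47.2 t [-25.8 -25.6 -16.8 -16.6] z 47.2
60 75 69 s 75.0 t [-25.7 -25.1  24.2  25. ] z 72.5
75 100 57 s 83.0 t [-25.  -24.6  23.4  24.7] z 73.5
-66 -56 14 s -57.3 t [-26.1 -26.1 -14.  -13.9] z 39.3
-56 -40 8 s -49.6 t [-24.5 -24.4 -14.4 -13.9] z 43.7
```

View pics/g9.png

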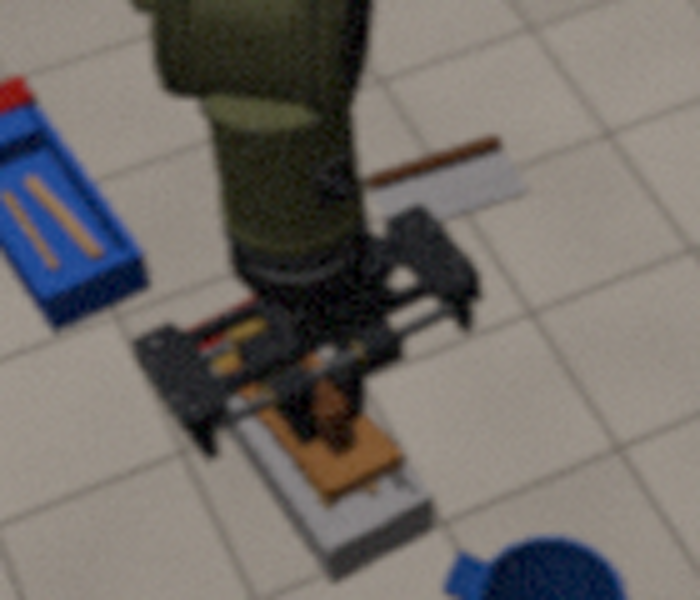

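View pics/g9t.png

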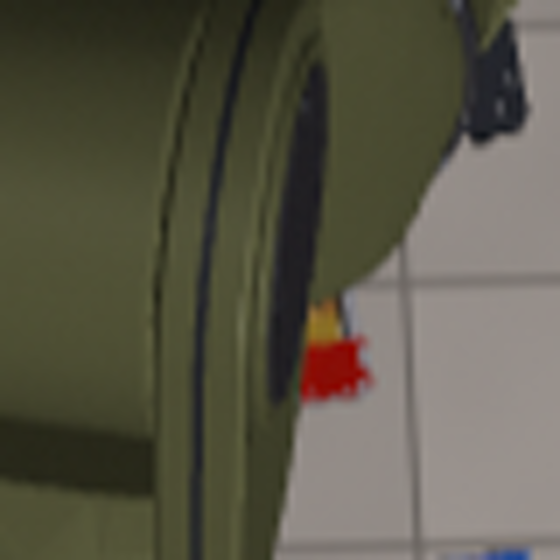

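The tongue is under the lip and centred. I'll go 2 mm further in and touch the ledge, then ease the grip to let the cover pivot.

>>> send_rows([
  {"dx":-2,"dy":0,"dz":0,"turn":0,"grip":0.1},
  {"dx":-0.3,"dy":0,"dz":0.6,"turn":0,"grip":0.1},
  {"dx":0,"dy":0,"dz":0.8,"turn":0,"grip":0.1},
  {"dx":0,"dy":0,"dz":0,"turn":0,"grip":0.1},
  {"dx":0,"dy":0,"dz":0,"turn":0,"grip":0.1},
])

```text
clock: 19.55
tool_pos: [0.5596, -0.1393, 0.07]
eef_rot: [0.998, 0.055, -0.0, -0.0]
contact_force: [-0.2, 0.1, -0.5]
opening: 0.2
```

>>> send_rows([
  {"dx":0,"dy":0,"dz":0,"turn":0,"grip":0.1},
  {"dx":0,"dy":0,"dz":0,"turn":0,"grip":0.1},
], force=8)

```text
clock: 19.75
tool_pos: [0.5597, -0.1393, 0.0699]
eef_rot: [0.998, 0.055, 0.0, 0.0]
contact_force: [-0.5, -1.0, -3.1]
opening: 0.206
```

```bash
python3 -c "
from h import *
tr()"
```

```text
t 19.75 pos [ 559.7 -139.3   69.9] tooly ang -83.7 toolz [ 0. -0. -1.] F [-0.5 -1.  -3.1] open 0.206 q [ 0.    0.9   0.28  1.85 -0.51  0.47 -0.82]
TCP in trough 30.2 0.1 69.9
```

>>> send_rows([
  {"dx":1.2,"dy":0,"dz":2.2,"turn":0,"grip":0.1},
  {"dx":1.2,"dy":0,"dz":2.2,"turn":0,"grip":0.1},
  {"dx":1.1,"dy":0,"dz":2.3,"turn":0,"grip":0.1},
  {"dx":1.1,"dy":0,"dz":2.3,"turn":0,"grip":0.1},
  {"dx":1,"dy":0,"dz":2.3,"turn":0,"grip":0.1},
  {"dx":0,"dy":0,"dz":0,"turn":0,"grip":0.1},
  {"dx":0,"dy":0,"dz":0,"turn":0,"grip":0.1},
])

```text
clock: 20.45
tool_pos: [0.5653, -0.1386, 0.0585]
eef_rot: [0.998, 0.055, 0.0, -0.0]
contact_force: [-0.6, 0.6, -2.3]
opening: 0.203
```

```bash
cat > chk.py <<'E'
from h import *
import sys
tr()
p=snapshot('scene');save(p,sys.argv[1],(220,170,330,270),6)
W=cloud(p)*1000;I=p['img'].astype(int);R_,G,B=I[...,0],I[...,1],I[...,2]
s=(W[...,:2]-T)@AX;t=(W[...,:2]-T)@AY;z=W[...,2]
m=(R_>B+30)&(abs(t)<40)&(s>-90)&(s<150)&(z>25)&(z<90)&(G>.45*R_)
for lo,hi in((-66,-56),(-56,-40),(-40,-30),(-30,0),(66,74),(74,82),(82,90)):
    k=m&(s>lo)&(s<hi)
    if k.sum()>4:print(lo,hi,k.sum(),'s',s[k].max().round(1),'t',np.percentile(t[k],[1,3,97,99]).round(1),'z',np.median(z[k]).round(1))
E
python3 chk.py g10
```

```text
t 20.45 pos [ 565.3 -138.6   58.5] tooly ang -83.71 toolz [ 0.  0. -1.] F [-0.6  0.6 -2.3] open 0.203 q [ 0.01  0.92  0.28  1.83 -0.51  0.46 -0.82]
TCP in trough 35.8 0.1 58.5
-56 -40 8 s -40.1 t [-25.4 -25.4 -18.5 -18.3] z 42.2
-30 0 10 s -8.8 t [-24.6 -24.4  28.7  29.5] z 46.1
66 74 33 s 73.6 t [-24.1 -24.1  23.9  24. ] z 55.9
74 82 42 s 81.7 t [-23.5 -22.2  25.1  25.6] z 57.3
82 90 19 s 85.0 t [-19.7 -18.2  21.4  21.6] z 56.3
```

View pics/g10.png

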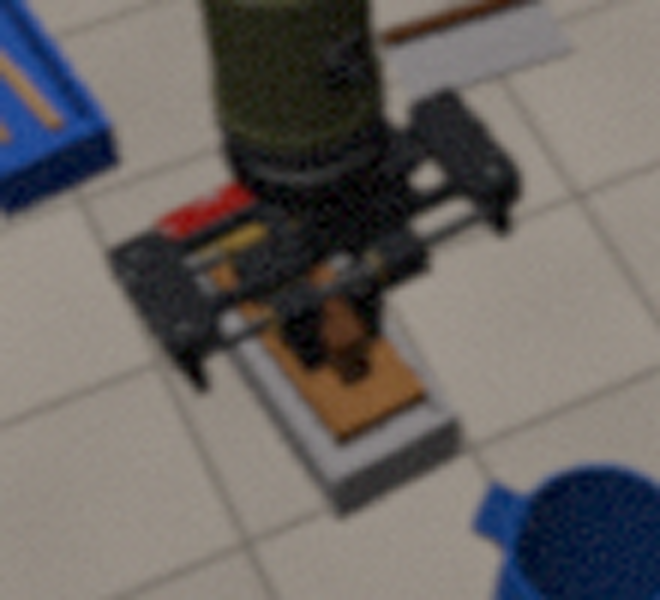

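>>> send_rows([
  {"dx":1,"dy":0,"dz":2.2,"turn":0,"grip":0.1},
  {"dx":0.9,"dy":0,"dz":2.2,"turn":0,"grip":0.1},
  {"dx":0.9,"dy":0,"dz":2.2,"turn":0,"grip":0.1},
  {"dx":0.8,"dy":0,"dz":2,"turn":0,"grip":0.1},
  {"dx":0.7,"dy":0,"dz":2,"turn":0,"grip":0.1},
  {"dx":0.6,"dy":0,"dz":1.6,"turn":0,"grip":0.1},
  {"dx":0,"dy":0,"dz":0,"turn":0,"grip":0.1},
  {"dx":0,"dy":0,"dz":0,"turn":0,"grip":0.1},
])

```text
clock: 21.3
tool_pos: [0.5702, -0.1381, 0.0463]
eef_rot: [0.998, 0.055, 0.0, -0.0]
contact_force: [0.1, -0.5, -2.0]
opening: 0.205
```

```bash
python3 chk.py g11
```

```text
t 21.3 pos [ 570.2 -138.1   46.3] tooly ang -83.71 toolz [ 0.  0. -1.] F [ 0.1 -0.5 -2. ] open 0.205 q [ 0.01  0.94  0.27  1.82 -0.52  0.45 -0.82]
TCP in trough 40.7 0.1 46.3
-30 0 11 s -1.7 t [-24.5 -24.2  23.8  23.9] z 38.8
66 74 41 s 74.0 t [-22.1 -20.6  26.4  28.5] z 41.5
74 82 41 s 81.8 t [-23.8 -23.7  24.7  28.5] z 41.4
82 90 25 s 87.9 t [-20.9 -20.3  24.2  25.4] z 41.7
```

View pics/g11.png

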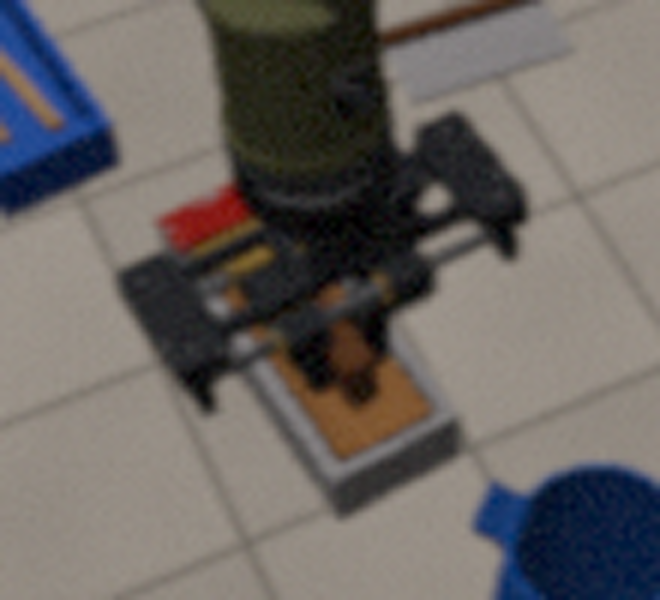

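>>> send_rows([
  {"dx":0.2,"dy":0,"dz":0.8,"turn":0,"grip":0.1},
  {"dx":0.2,"dy":0,"dz":0.8,"turn":0,"grip":0.1},
  {"dx":0,"dy":0,"dz":0.6,"turn":0,"grip":0.1},
  {"dx":0,"dy":0,"dz":0.5,"turn":0,"grip":0.1},
  {"dx":0,"dy":0,"dz":0,"turn":0,"grip":0.1},
  {"dx":0,"dy":0,"dz":0,"turn":0,"grip":0.1},
])

```text
clock: 21.95
tool_pos: [0.5707, -0.1381, 0.0449]
eef_rot: [0.998, 0.055, 0.0, -0.0]
contact_force: [-2.4, 1.2, 9.1]
opening: 0.204
```

```bash
python3 chk.py g12
```

```text
t 21.95 pos [ 570.7 -138.1   44.9] tooly ang -83.72 toolz [ 0.001  0.    -1.   ] F [-2.4  1.2  9.1] open 0.204 q [ 0.01  0.95  0.26  1.82 -0.52  0.44 -0.82]
TCP in trough 41.2 0.1 44.9
-30 0 9 s -0.4 t [-25.4 -25.1  25.4  25.8] z 37.9
66 74 47 s 73.7 t [-24.5 -22.9  23.9  27.9] z 39.5
74 82 42 s 81.6 t [-23.4 -22.7  24.4  25.1] z 38.8
82 90 22 s 87.8 t [-22.1 -21.8  24.1  25.6] z 40.8
```

Contact at 9 N on the far ledge, with the top at wall level. I'll release and retreat.

>>> send_rows([
  {"dx":0,"dy":0,"dz":-0.8,"turn":0,"grip":0.1},
  {"dx":0,"dy":0,"dz":0,"turn":0,"grip":0.3},
  {"dx":0,"dy":0,"dz":0,"turn":0,"grip":0.45},
  {"dx":0,"dy":0,"dz":0,"turn":0,"grip":0.45},
  {"dx":0,"dy":0,"dz":-10,"turn":0,"grip":0.45},
  {"dx":0,"dy":0,"dz":-30,"turn":0,"grip":0.45},
  {"dx":0,"dy":0,"dz":-45,"turn":0,"grip":0.45},
  {"dx":0,"dy":0,"dz":-45,"turn":0,"grip":0.45},
  {"dx":0,"dy":-45,"dz":-30,"turn":0,"grip":0.45},
  {"dx":0,"dy":-45,"dz":0,"turn":0,"grip":0.45},
  {"dx":0,"dy":-45,"dz":0,"turn":0,"grip":0.45},
  {"dx":0,"dy":-45,"dz":0,"turn":0,"grip":0.45},
  {"dx":0,"dy":-45,"dz":0,"turn":0,"grip":0.45},
  {"dx":0,"dy":-30,"dz":0,"turn":0,"grip":0.45},
  {"dx":0,"dy":0,"dz":0,"turn":0,"grip":0.45},
])

```text
clock: 23.5
tool_pos: [0.5419, 0.1185, 0.2023]
eef_rot: [0.998, 0.059, -0.0, -0.002]
contact_force: [-0.4, 0.5, -0.1]
opening: 0.453
```

```bash
python3 chk.py g13; python3 -c "
from h import *
p=snapshot('top');save(p,'g13t')
W=cloud(p)*1000;I=p['img'].astype(int);R_,G,B=I[...,0],I[...,1],I[...,2]
s=(W[...,:2]-T)@AX;t=(W[...,:2]-T)@AY;z=W[...,2]
m=(R_>B+30)&(abs(t)<40)&(s>-66)&(s<95)&(z>25)&(z<45)&(G>.45*R_)
for lo,hi in((-66,-56),(-50,-30),(-30,-8),(66,74),(74,82),(82,92)):
    k=m&(s>lo)&(s<hi)
    if k.sum()>4:print(lo,hi,k.sum(),'s',s[k].max().round(1),'t',np.percentile(t[k],[1,99]).round(1),'z',np.mean(z[k]).round(1))
w=(abs(abs(t)-33)<2)&(abs(s)<80);print('wall z',np.median(z[w]))
"
```

```text
t 23.5 pos [541.9 118.5 202.3] tooly ang -83.18 toolz [-0.001  0.004 -1.   ] F [-0.4  0.5 -0.1] open 0.453 q [-0.57  0.69  0.48  1.84 -0.47  0.72 -1.28]
TCP in trough 40.8 258.3 202.3
-66 -56 43 s -56.0 t [-25.  -24.8  30.   30.9] z 35.1
-56 -40 59 s -40.6 t [-24.1 -23.1  24.6  27.3] z 38.3
-40 -30 42 s -30.6 t [-24.9 -24.1  25.9  28.8] z 39.2
-30 0 89 s -0.3 t [-25.  -24.3  26.3  31. ] z 39.4
66 74 45 s 73.8 t [-25.7 -24.9  25.3  28.5] z 39.6
74 82 39 s 82.0 t [-23.  -21.4  24.4  25.7] z 39.2
82 90 25 s 87.0 t [-23.8 -23.3  24.5  25.7] z 39.6
-66 -56 51 s -56.0 t [-24.2  25.4] z 33.8
-50 -30 100 s -30.1 t [-25.5  24.9] z 37.5
-30 -8 111 s -8.3 t [-26.2  24.9] z 37.6
66 74 24 s 73.7 t [-25.5  25.2] z 37.2
74 82 40 s 82.0 t [-25.9  23.8] z 37.7
82 92 15 s 86.2 t [-23.4  22.3] z 37.3
wall z 37.1396847771328
```

View pics/g13.png

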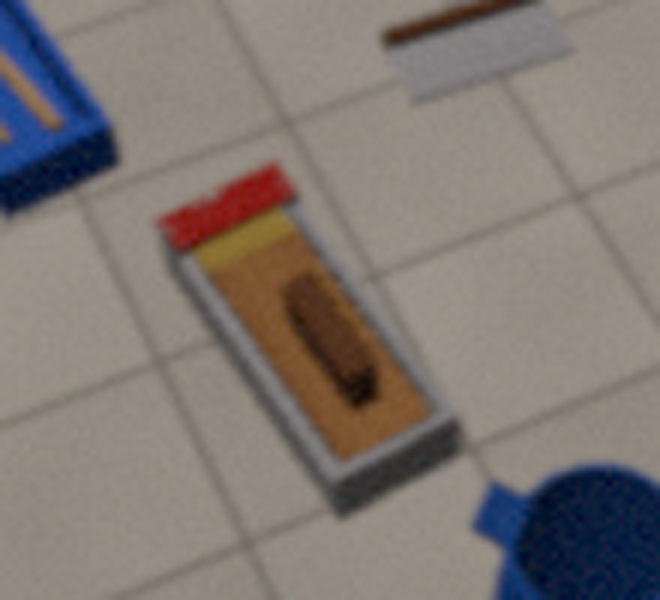

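View pics/g13t.png

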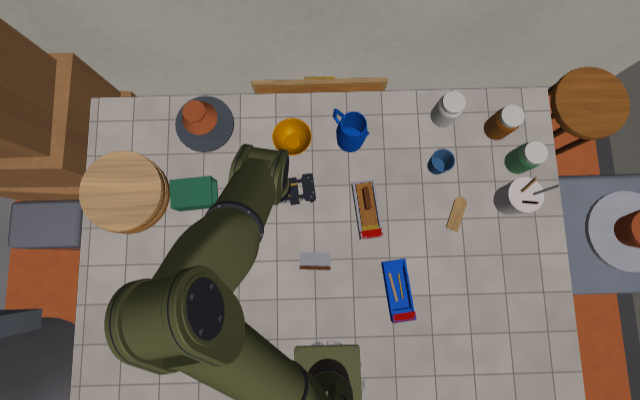

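The picture shows the cover level and flush in the steel trough, tongue under the lip, and bystanders at their original pixels (jug 350,130; bowl 291,137; cup 441,161; scraper 315,260; rib 457,214). I'm handing in.

```bash
python3 -c "
from plant import *
print(finish_job())"
```

```text
the job is handed in; nothing more can be done
None
```

The steel trough is closed: the cover lies level and flush in it, with the brass tongue under the red lip. I handed the job in at about 23.6 s of the 59 s allowed; `finish_job()` gives no verdict.

**What I did**
- **Drawing out:** I pulled the cover out of the cubby by its tongue, lowered it to the tiles with the handle up, and let go.
- **Tilting:** I took the handle lightly near the tail side and lifted it with the tongue still on the tiles, which tilted the cover about 12°. Then I firmed the grip for the carry.
- **Closing:** I slid the tongue under the lip until it touched the ledge. With a light grip I swung the tail down step by step, let go and moved clear.

**Last checks**
- **Level:** the panel top reads about 37.5 mm all along its length, against 37.1 mm for the trough walls in the same picture.
- **Centring:** the cover sits within about 1 mm of the trough's centreline. The tail reads at x of about 86–87 mm, inside the 88 mm limit.
- **Clear of the robot:** the gripper reads no load and touches nothing. The highest force I saw was about 9 N, as the tail reached its ledge.
- **Bystanders:** I saw no movement of the jug, bowl, cup, scraper or rib in the last top picture. I judged this by eye.

The two cameras disagree by about 1–2 mm in height and length. My first approach over the trough also ended about 1.5 mm off to the side; I corrected that before hooking the tongue. No check failed.

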